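# Open the ratchet bookend on the resort's front desk

### The arm

A 6-joint arm with a two-finger parallel gripper is mounted at the origin on the work surface. World frame = base frame: x ahead of the robot, y to its left, z up, the work surface at z = 0. Lengths are in mm, angles in degrees, forces in N, time in s.
With the tool pointing down it reaches from about 300 to 850 mm from the base axis. Payload 4.2 kg.
Tool frame: the origin (TCP) lies between the finger pads; the fingertips stand 22 mm ahead of it and the grasp point (between the pads) lies 3 mm ahead of it (env.finger_overhang is the distance from the TCP to the fingertips, in mm); z points along the fingers, y is the line along which they close (so a half turn about z gives the same grasp; the last joint's range is limited). The gripper opens to 91 mm and grips with 3 to 60 N. Pads are 32 mm wide; open, the fingers measure 118 mm over their backs; the gripper's body (76 mm by 178 mm) begins 60 mm behind the grasp point.
Start: joints at [-70.359, 18.312, 89.639, -0, 72.044, -1.146], TCP at [204.067, -537.585, 235.976] pointing down, gripper open.
Joint ranges: [-177.97, 177.97], [-48.28, 115.42], [12.27, 149.76], [-77.06, 257.06], [2.81, 150.46], [-146.56, 146.56]. Speed limits (degrees/s): [147.25, 147.25, 180, 180, 180, 180].

### API

Orientations are given as [roll, pitch, yaw] about the fixed x, y, z axes, in that order (R = Rz(yaw) Ry(pitch) Rx(roll)).
In Python, from workcell import state, cams, ticket, look_for, outline_of, env gives the robot as it stands.
- The arm moves only by the tool servo_tool, never from a script. Its argument "steps" is a list of rows, each a list of 3 entries, a list of its own where there are three numbers: the closure in counts, from 0 (fully open) to 255 (shut), then the shift along the tool's x, y, z in mm, then the turn, a rotation vector about the tool's x, y, z in rad. A call has exactly 10 rows; each row shifts and turns the commanded pose from where the row before left it, along the tool's axes as they then stand; what a row does not reach is not made up. A row lasts 1/10 s, in which the tool goes at most 50 mm and 8.59 degrees, less where a joint would pass 70% of its speed; a pose out of reach is approached as far as the arm can. A call with a gripper value outside its range is refused whole. The fingers move at their own pace and stop on an object; "squeeze" is the grip in N (left out, the last holds). Time passes only in rows, so rows that do not move let the fingers close, or fill a call up. It gives the time, the measured TCP pose, the force, the opening and the grip force at its end, in the units of the state.
- state(): the state, without advancing time (a new reading comes with each control period).
- cams.grab_frame(name): name is "side" or "top" or "wrist"; returns a dict with "color" (420x560x3 uint8, red, green, blue), "z_map" (420x560 float32, mm along the optical axis (not along the pixel's ray), 0 where there is no reading), "fovy" (degrees; the focal length in pixels is half the picture's height over the tangent of half this angle, whatever the lens; pixels are square), "cx", "cy" (the principal point, pixels), "eye" and "rotation" of the camera in the world; the wrist camera has in their place "tool_from_camera" (4x4, takes a point from camera to tool coordinates, whose origin is the TCP and whose axes are the flange's). Camera axes: x right, y up, looking along -z (the intrinsics and any distortion apply to the point x, -y, -z); pixel columns grow to the right and rows downward; lengths in mm; the calibration is good to about 2 mm. A picture is of the moment at which its call begins: read the wrist's pose just before it.
- ticket.job_done(): hands the job in; it is judged then, once.
Trained networks look in a picture, given as the dict that the camera call returned (one of the last four; its "shot" number tells which), for a name from the list of things; names that differ only in an ending like _2 or _b are one class to them, and where a whole thing is asked for, a point or a joint stands for the part that bears it (a point fixed in the world has none). Each returns a list of dicts, best first, with "confidence" (0 to 1); they miss things now and then, are a little off and sometimes report something else, mostly with a low value. They report only what shows in the picture. A call takes as long as a camera call. They do not tell look-alikes from the thing itself.
- look_for(picture, thing): "at" ([column, row] in pixels, amid what is visible of it).
- outline_of(picture, thing): "pixels" (420x560 bool, what is visible of it) and "at" ([column, row] in pixels, amid what is visible of it).
The state is a dict: "time_s": time; "qpos": joint angles; "qvel": joint speeds; "effort": joint torques, N m; "ee_pos": TCP position; "ee_rot": TCP orientation; "force": force on the tool from outside, world axes, zero at the start; "torque": the same for the moment, N m; "gripper_width": finger opening in mm; "gripper_force": force on a finger pad.
Only numpy, scipy, OpenCV 4.12 (cv2) and the standard library are available. Lean on these libraries where they do the work, as an engineer would, in place of code of your own. Each camera call takes 0.05 s, during which the arm holds its last target. There are 200 camera calls.

### The job

Make room for another guest book in the ratchet bookend: press down the turquoise release pad on its sliding brass jaw and, keeping the pad down, push the jaw back along its bar, away from the books, all the way to the end stop; then let go so that the pad springs up again. Only press and push: pick nothing up, and leave the two books, the bowl and the elephant standing where they are.

Things in the scene. Friction and masses are not known exactly. Their poses are not given: they have to be found in the camera images.
- rack: Fixed walnut base of the bookend, 130 mm (x) by 274 mm (y: -152 to +122), 12 mm thick; origin on the counter. A steel bar runs along y at x = 0, top at 44 mm. At the -y end an end plate 106 mm high with two books against it; at the +y end a stop block 52 mm high (y 104 to 120 mm). The brass jaw opens towards +y. Turned about vertical by up to 0.5 rad.
- jaw (a joint): Travel of the brass jaw along the rack's y, m: 0 = closed up to the books, 0.09 = against the end stop. Starts at 0 to 0.04. About 6 N of friction when released. A finger dragged over the pad can drag the jaw along, so lift off straight up at the end. With the pad up, the ratchet blocks it from moving back (after at most 12 mm of play); towards the books it clicks along.
- release (a joint): How far the turquoise pad is pressed down, m: 0 = up, 0.009 = fully down. Spring: 2.5 N to start, 7 N fully down. The ratchet is free from 0.0055 on and locks again as the pad rises: there is no catch, so keep it down while the jaw moves. It springs up when let go. At the start it may sit a few mm down, resting on a tooth.
- pad_top (a point): Centre of the turquoise pad's top, 64 mm above the counter when up, 55 mm fully down; moves with the jaw. The pad, 46 mm (x) by 54 mm (y), lies in a well 58 mm long between the brass jaw plate (-y side, 100 mm wide, 10 mm thick, top at 105 mm) and the push lug (+y side). The well is open at both x sides. Axes as the rack's.
- lug_face (a point): Middle of the push lug's face towards the pad (facing -y), 80 mm above the counter, 29 mm to +y of the pad's centre. The brass lug is 54 mm wide (x), 12 mm thick, top at 85 mm, one piece with the jaw: push here towards the rack's +y. Axes as the rack's.
- book_a: Red hardback guest book upright on the rack's base against the end plate, loose: 110 mm (x) by 34 mm (y) by 91 mm high, 0.4 kg. Origin at the centre of its underside.
- book_b: Blue hardback guest book, same size, between the red book and the jaw, loose. Origin at the centre of its underside.
- bowl: Turquoise glazed clay bowl, loose, rim 116 mm across, 50 mm high, beside the bookend. Origin at the centre of its underside.
- elephant: Carved rosewood elephant, loose, about 115 mm long (x), 50 mm wide, 75 mm high, beside the bookend. Origin at the centre of its underside.
There are look-alikes about, which are no part of the job. Several things have the shape of the bowl; the one meant has the colours described above. What is shaped like the book_b but green is not meant.

How it is judged:
By the outcome, as a careful person would: the job done as asked, in the order asked, and still so for the second after the job is handed in, with the robot touching nothing.
It also fails if it takes over 38 s, if anything falls off the work surface, if the arm or the gripper's body presses on something with over 40 N, if the wrist force passes 120 N, or if a joint passes its speed limit or range.

## Working session

There is one attempt and no reset: what is moved stays moved. The work goes in short steps, Python scripts to look and compute and a tool call to move; the robot and the scene stay as the last step left them, time stands still between calls to the robot, and variables do not carry over. Pictures are saved under pics/ and viewed, at most 10 in all, crops included, and the job is handed in when it is done.

Besides the shell and the picture viewer there is one more tool, called after "Emit:" by a JSON object that holds its "api" and its "payload", one argument or row to a line. servo_tool: Moves the arm, as the interface text tells. Its arguments: {"type":"object","properties":{"steps":{"type":"array","items":{"type":"array"}},"squeeze":{"type":"number"}},"required":["steps"]}

```bash
mkdir -p pics; cat > h.py <<'E'
import numpy as np, cv2
from workcell import state, cams, ticket, look_for, outline_of, env
from scipy.spatial.transform import Rotation as R
def world(p):
    h,w=p["z_map"].shape; f=h/2/np.tan(np.radians(p["fovy"])/2)
    c,r=np.meshgrid(np.arange(w),np.arange(h)); z=p["z_map"]
    P=np.stack([(c-p["cx"])/f*z,-(r-p["cy"])/f*z,-z],-1)
    return P@np.array(p["rotation"]).T+np.array(p["eye"])
E
python3 - <<'E'
from h import *
print(state())
ims=[]
for n in("top","side"):
    p=cams.grab_frame(n); print(n,{k:v for k,v in p.items() if k not in("color","z_map")})
    W=world(p); ims.append(p["color"])
    for t in("rack","jaw","release","pad_top","lug_face","bowl","elephant","book_a"):
        for o in outline_of(p,t)[:3]:
            m=o["pixels"]&(p["z_map"]>0)
            print(t,round(o["confidence"],2),np.round(o["at"]),m.sum(),np.round(np.median(W[m],0)), np.round(np.percentile(W[m],[2,98],axis=0)).tolist())
    cv2.imwrite(f"pics/{n}.png",p["color"][...,::-1])
    np.savez(n,W=W,c=p["color"])
E
```

```text
{'time_s': 0.0, 'qpos': array([-7.03599441e+01,  1.83507493e+01,  8.97059459e+01, -4.17293159e-04,
        7.20433965e+01, -1.14825426e+00]), 'qvel': array([ 0.00735688,  0.00059012, -0.07389047, -0.01950339, -0.00559579,
       -0.05950617]), 'effort': array([-1.00174471e-03, -4.12462485e+01, -2.31980288e+01,  7.29232351e-02,
        4.57993371e-02, -1.53964934e-04]), 'ee_pos': array([ 203.89804779, -537.13944232,  235.13230261]), 'ee_rot': array([-1.79899920e+02, -1.60912284e-03,  2.07884377e+01]), 'force': array([ 0.33114961, -0.31673284, -0.66966302]), 'torque': array([0.02374914, 0.08155168, 0.0392934 ]), 'gripper_force': 0.0, 'gripper_width': 91.08775761800588}
top {'fovy': 57.50499286249524, 'cx': 282.5574672674368, 'cy': 211.7015550526411, 'eye': array([507.57431857, -26.38320642, 778.1673046 ]), 'rotation': array([  5.66924412,   2.6906255 , -90.7131481 ]), 'shot': 1}Traceback (most recent call last):
  File "<stdin>", line 6, in <module>
  File "h.py", line 8, in world
    return P@np.array(p["rotation"]).T+np.array(p["eye"])
           ~~~~~~~~~~~~~~~~~~~~~~~~~~~^~~~~~~~~~~~~~~~~~~
ValueError: operands could not be broadcast together with shapes (420,560) (3,)
```

```bash
sed -i 's/np.array(p\["rotation"\]).T/R.from_euler("xyz",p["rotation"],degrees=True).as_matrix().T/' h.py
python3 - <<'E'
from h import *
for n in("top","side"):
    p=cams.grab_frame(n); print(n,{k:v for k,v in p.items() if k not in("color","z_map")})
    W=world(p)
    for t in("rack","jaw","release","pad_top","lug_face","bowl","elephant","book_a"):
        for o in outline_of(p,t)[:3]:
            m=o["pixels"]&(p["z_map"]>0)
            if m.sum(): print(t,round(o["confidence"],2),np.round(o["at"]),m.sum(),np.round(np.median(W[m],0)), np.round(np.percentile(W[m],[2,98],axis=0)).tolist())
    cv2.imwrite(f"pics/{n}.png",p["color"][...,::-1])
    np.savez(n,W=W,c=p["color"])
E
```

```text
top {'fovy': 57.50499286249524, 'cx': 282.5574672674368, 'cy': 211.7015550526411, 'eye': array([507.57431857, -26.38320642, 778.1673046 ]), 'rotation': array([  5.66924412,   2.6906255 , -90.7131481 ]), 'shot': 2}
rack 0.7 [278. 221.] 6934 [567.  15.  13.] [[475.0, -143.0, 9.0], [648.0, 120.0, 107.0]]
jaw 0.95 [299. 222.] 1451 [561. -20.  65.] [[512.0, -62.0, 17.0], [594.0, 25.0, 107.0]]
release 0.61 [295. 221.] 682 [561. -16.  64.] [[537.0, -41.0, 59.0], [585.0, 11.0, 67.0]]
pad_top 0.79 [294. 220.] 643 [561. -17.  64.] [[537.0, -42.0, 62.0], [584.0, 10.0, 67.0]]
lug_face 0.59 [293. 220.] 1442 [561. -21.  65.] [[516.0, -62.0, 12.0], [595.0, 23.0, 107.0]]
bowl 0.71 [256. 295.] 2921 [423.  63.  23.] [[374.0, 8.0, 4.0], [478.0, 112.0, 51.0]]
bowl 0.56 [160. 300.] 2927 [414. 255.  23.] [[365.0, 194.0, 2.0], [469.0, 297.0, 51.0]]
elephant 0.92 [344. 143.] 1089 [ 705. -108.   65.] [[664.0, -136.0, 19.0], [750.0, -80.0, 75.0]]
elephant 0.43 [326. 232.] 1241 [539. -76. 103.] [[491.0, -104.0, 24.0], [590.0, -51.0, 106.0]]
book_a 0.96 [328. 231.] 1316 [541. -77. 103.] [[491.0, -106.0, 16.0], 
[... 558 characters left out ...]
 -9.  84.] [[506.0, -68.0, 48.0], [594.0, 26.0, 105.0]]
release 0.67 [267. 212.] 100 [565.  -1.  62.] [[546.0, -11.0, 60.0], [584.0, 10.0, 65.0]]
pad_top 0.65 [272. 212.] 102 [567.  -2.  62.] [[546.0, -13.0, 60.0], [585.0, 8.0, 65.0]]
bowl 0.75 [202. 214.] 1870 [425.  79.  25.] [[373.0, 5.0, -1.0], [477.0, 115.0, 49.0]]
elephant 0.65 [350. 244.] 1262 [ 704. -119.   58.] [[662.0, -139.0, -2.0], [762.0, -87.0, 72.0]]
book_a 0.83 [271. 248.] 870 [ 530. -113.  102.] [[478.0, -142.0, 98.0], [578.0, -86.0, 104.0]]
book_a 0.78 [269. 232.] 804 [540. -81. 101.] [[489.0, -107.0, 98.0], [591.0, -53.0, 104.0]]
book_a 0.73 [375. 312.] 2410 [ 668. -274.   79.] [[661.0, -317.0, 2.0], [695.0, -209.0, 92.0]]
```

View pics/top.png

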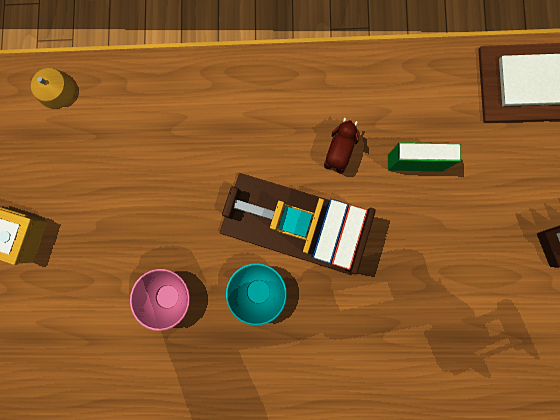

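View pics/side.png

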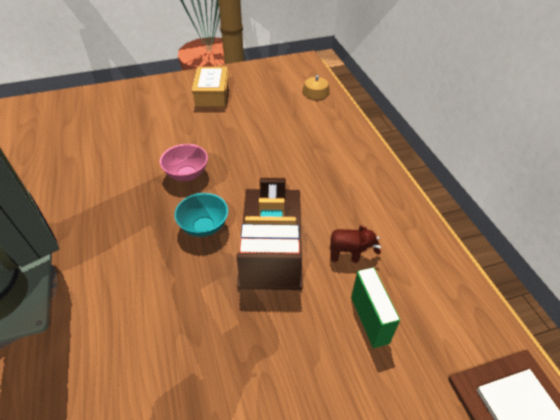

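```bash
python3 - <<'E'
from h import *
d=np.load("top.npz");W=d["W"];c=d["c"]
hsv=cv2.cvtColor(c,cv2.COLOR_RGB2HSV)
z=W[...,2];x=W[...,0];y=W[...,1]
reg=(x>450)&(x<670)&(y>-170)&(y<150)
def rect(m,n):
    m=cv2.morphologyEx(m.astype(np.uint8),cv2.MORPH_OPEN,np.ones((2,2)))>0
    P=W[m]; r=cv2.minAreaRect(P[:,:2].astype(np.float32)); print(n,m.sum(),np.round(r[0],1),np.round(r[1],1),round(r[2],1),"z",np.round(np.percentile(P[:,2],[5,50,95]),1))
h,s=hsv[...,0],hsv[...,1]
rect(reg&(h>80)&(h<100)&(s>120)&(z>50)&(z<75),"pad")
br=(h>15)&(h<30)&(s>150)
rect(reg&br&(z>98),"plate"); rect(reg&br&(z>78)&(z<92),"lug")
rect(reg&(z>7)&(z<17),"base")
rect(reg&(z>85),"books+")
rect(reg&(z>45)&(z<58)&(y>40),"stop")
E
```

```text
pad 707 [506.2  19.2] [ 69.4 189.4] 51.2 z [51.  64.  66.2]
plate 320 [554.7 -53.6] [ 16.4 112.3] 68.7 z [ 11.2 104.7 106.8]
lug 194 [547.3   7.1] [96.8 37.9] 18.7 z [54.1 84.5 87.1]
base 4317 [526.8  -2.8] [273.4 201.1] 71.8 z [ 9.7 12.3 15.5]
books+ 3380 [549.2 -72. ] [185.  136.9] 71.7 z [ 13.4 103.5 106.6]
stop 379 [540.4 101.6] [170.1  74.7] 19.7 z [38.1 50.7 53.4]
```

Emit:
{"api": "servo_tool", "payload": {
  "steps": [
    [255,[38,-26.5,0],[0,0,0]],
    [255,[38,-26.5,0],[0,0,0]],
    [255,[38,-26.5,0],[0,0,0]],
    [255,[38,-26.5,0],[0,0,0]],
    [255,[38,-26.5,0],[0,0,0]],
    [255,[38,-26.5,0],[0,0,0]],
    [255,[38,-26.5,0],[0,0,0]],
    [255,[38,-26.5,0],[0,0,0]],
    [255,[38,-26.5,0],[0,0,0]],
    [255,[38,-26.5,0],[0,0,0]]
  ],
  "squeeze": 20
}}

```text
time_s: 1.95
ee_pos: [466.1, -153.3, 236.2]
ee_rot: [180.0, -0.0, 20.8]
force: [1.2, -0.7, -0.2]
gripper_width: 14.0
gripper_force: 0.0
```

Emit:
{"api": "servo_tool", "payload": {
  "steps": [
    [255,[34.7,-23.8,0],[0,0,0]],
    [255,[34.7,-23.8,0],[0,0,0]],
    [255,[34.7,-23.8,0],[0,0,0]],
    [255,[34.7,-23.8,0],[0,0,0]],
    [255,[0,0,13],[0,0,-0.148]],
    [255,[0,0,13],[0,0,-0.148]],
    [255,[0,0,13],[0,0,-0.148]],
    [255,[0,0,13],[0,0,-0.148]],
    [255,[0,0,13],[0,0,-0.148]],
    [255,[0,0,13],[0,0,-0.148]]
  ]
}}

```text
time_s: 2.95
ee_pos: [561.3, -16.7, 157.5]
ee_rot: [180.0, 0.0, 72.0]
force: [0.2, 0.1, -0.1]
gripper_width: 0.4
gripper_force: 0.0
```

```bash
python3 - <<'E'
from h import *
s=state(); print(s["time_s"],s["ee_pos"],s["ee_rot"],s["force"],s["gripper_width"])
p=cams.grab_frame("wrist"); T=np.array(p["tool_from_camera"])
h,w=p["z_map"].shape; f=h/2/np.tan(np.radians(p["fovy"])/2)
c,r=np.meshgrid(np.arange(w),np.arange(h)); z=p["z_map"]
P=np.stack([(c-p["cx"])/f*z,-(r-p["cy"])/f*z,-z],-1)@T[:3,:3].T+T[:3,3]
hz=s["ee_pos"][2]-P[...,2]
hsv=cv2.cvtColor(p["color"],cv2.COLOR_RGB2HSV); H,S=hsv[...,0],hsv[...,1]
near=(abs(P[...,0])<120)&(abs(P[...,1])<80)&(z>0)
def pr(m,n):
    Q=P[m&near]
    if len(Q)>20: print(n,len(Q),np.round(np.percentile(Q,[3,50,97],axis=0)[:,:2],1).tolist(),"h",np.round(np.percentile(hz[m&near],[5,50,95]),1))
pr((H>80)&(H<100)&(S>120)&(hz>50)&(hz<70),"pad")
br=(H>15)&(H<30)&(S>150)
pr(br&(hz>100)&(hz<110),"plate");pr(br&(hz>80)&(hz<90),"lug")
cv2.imwrite("pics/w1.png",p["color"][...,::-1])
E
```

```text
2.95 [561.330065   -16.67870626 157.48592849] [1.79985085e+02 1.74253982e-03 7.20213017e+01] [ 0.23209262  0.08198761 -0.11215048] 0.3990462616040829
pad 2382 [[-12.1, -22.5], [8.6, -1.7], [24.1, 19.3]] h [63.  64.  65.1]
```

View pics/w1.png

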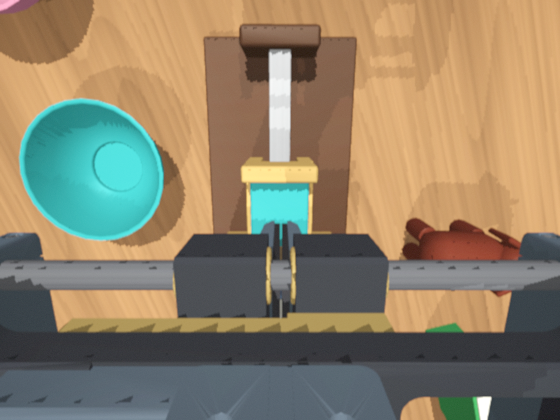

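Emit:
{"api": "servo_tool", "payload": {
  "steps": [
    [255,[0,-1,16.5],[0,0,0]],
    [255,[0,-0.5,16.5],[0,0,0]],
    [255,[0,0,16.5],[0,0,0]],
    [255,[0,0,16.5],[0,0,0]],
    [255,[0,0,3.5],[0,0,0]],
    [255,[0,0,3.5],[0,0,0]],
    [255,[0,0,3.5],[0,0,0]],
    [255,[0,0,3.5],[0,0,0]],
    [255,[0,0,0],[0,0,0]],
    [255,[0,0,0],[0,0,0]]
  ]
}}

```text
time_s: 4.0
ee_pos: [560.0, -16.3, 78.9]
ee_rot: [180.0, -0.0, 71.6]
force: [-2.5, -0.3, 7.1]
gripper_width: 0.4
gripper_force: 2.9
```

Emit:
{"api": "servo_tool", "payload": {
  "steps": [
    [255,[0,0,1],[0,0,0]],
    [255,[3,0,0],[0,0,0]],
    [255,[3,0,0],[0,0,0]],
    [255,[3,0,0],[0,0,0]],
    [255,[3,0,0],[0,0,0]],
    [255,[3,0,0],[0,0,0]],
    [255,[3,0,0],[0,0,0]],
    [255,[3,0,0],[0,0,0]],
    [255,[3,0,0],[0,0,0]],
    [255,[3,0,0],[0,0,0]]
  ]
}}

```text
time_s: 5.0
ee_pos: [569.2, 7.8, 78.4]
ee_rot: [179.8, 0.1, 71.7]
force: [-1.8, -5.7, 6.6]
gripper_width: 0.7
gripper_force: 4.5
```

```bash
python3 - <<'E'
from h import *
s=state(); print(s["time_s"],s["ee_pos"],s["force"])
p=cams.grab_frame("wrist"); cv2.imwrite("pics/w2.png",p["color"][...,::-1])
E
```

```text
5.0 [569.24737315   7.7851435   78.3640368 ] [-1.82969274 -5.68961964  6.55774476]
```

View pics/w2.png

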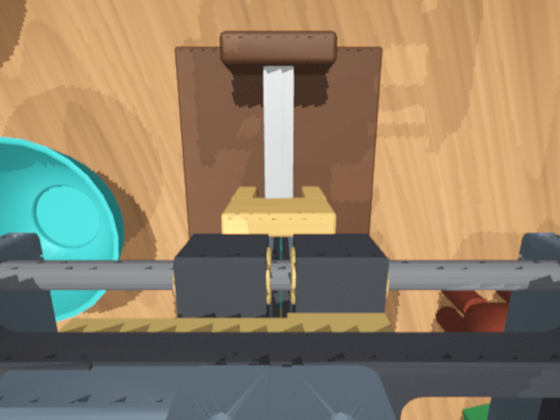

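Emit:
{"api": "servo_tool", "payload": {
  "steps": [
    [255,[3,0,0.5],[0,0,0]],
    [255,[3,0,0],[0,0,0]],
    [255,[3,0,0],[0,0,0]],
    [255,[3,0,0],[0,0,0]],
    [255,[3,0,0],[0,0,0]],
    [255,[3,0,0],[0,0,0]],
    [255,[3,0,0],[0,0,0]],
    [255,[3,0,0],[0,0,0]],
    [255,[3,0,0],[0,0,0]],
    [255,[3,0,0],[0,0,0]]
  ]
}}

```text
time_s: 6.05
ee_pos: [578.6, 36.3, 78.0]
ee_rot: [179.8, 0.1, 71.7]
force: [-1.5, -5.9, 7.2]
gripper_width: 0.3
gripper_force: 4.5
```

```bash
python3 - <<'E'
from h import *
s=state(); print(s["time_s"],s["ee_pos"],s["force"])
p=cams.grab_frame("wrist"); cv2.imwrite("pics/w3.png",p["color"][...,::-1])
E
```

```text
6.05 [578.62211558  36.2996665   78.01255051] [-1.50542557 -5.87881501  7.15464115]
```

View pics/w3.png

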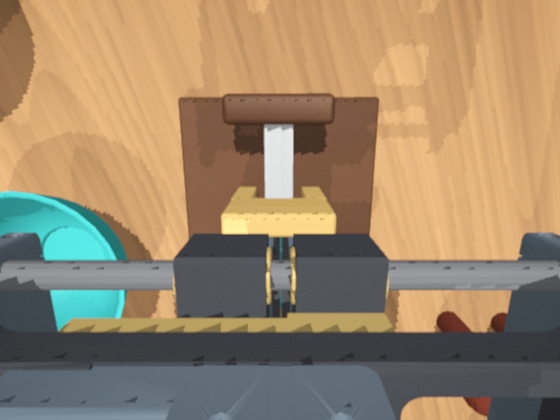

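Emit:
{"api": "servo_tool", "payload": {
  "steps": [
    [255,[3,0,0],[0,0,0]],
    [255,[3,0,0],[0,0,0]],
    [255,[3,0,0],[0,0,0]],
    [255,[3,0,0],[0,0,0]],
    [255,[3,0,0],[0,0,0]],
    [255,[3,0,0],[0,0,0]],
    [255,[2,0,0],[0,0,0]],
    [255,[2,0,0],[0,0,0]],
    [255,[2,0,0],[0,0,0]],
    [255,[2,0,0],[0,0,0]]
  ]
}}

```text
time_s: 7.1
ee_pos: [586.8, 61.0, 78.0]
ee_rot: [179.8, 0.1, 71.7]
force: [-1.2, -5.8, 7.3]
gripper_width: 0.8
gripper_force: 4.4
```

Emit:
{"api": "servo_tool", "payload": {
  "steps": [
    [255,[1,0,0],[0,0,0]],
    [255,[1,0,0],[0,0,0]],
    [255,[1,0,0],[0,0,0]],
    [255,[1,0,0],[0,0,0]],
    [255,[1,0,0],[0,0,0]],
    [255,[1,0,0],[0,0,0]],
    [255,[1,0,0],[0,0,0]],
    [255,[1,0,0],[0,0,0]],
    [255,[0,0,0],[0,0,0]],
    [255,[0,0,0],[0,0,0]]
  ]
}}

```text
time_s: 8.1
ee_pos: [589.3, 68.7, 78.0]
ee_rot: [179.8, 0.1, 71.7]
force: [-1.7, -4.9, 7.6]
gripper_width: 0.6
gripper_force: 4.0
```

Not yet at the stop; keep going slowly until the force rises.

Emit:
{"api": "servo_tool", "payload": {
  "steps": [
    [255,[0.6,0,0],[0,0,0]],
    [255,[0.6,0,0],[0,0,0]],
    [255,[0.6,0,0],[0,0,0]],
    [255,[0.6,0,0],[0,0,0]],
    [255,[0.6,0,0],[0,0,0]],
    [255,[0.6,0,0],[0,0,0]],
    [255,[0.6,0,0],[0,0,0]],
    [255,[0,0,0],[0,0,0]],
    [255,[0,0,0],[0,0,0]],
    [255,[0,0,0],[0,0,0]]
  ]
}}

```text
time_s: 9.1
ee_pos: [590.6, 72.6, 78.0]
ee_rot: [179.8, 0.1, 71.7]
force: [-2.3, -5.4, 7.0]
gripper_width: 0.2
gripper_force: 4.1
```

```bash
python3 - <<'E'
from h import *
s=state(); print(s["time_s"],s["ee_pos"],s["force"])
p=cams.grab_frame("wrist"); cv2.imwrite("pics/w4.png",p["color"][...,::-1])
E
```

```text
9.1 [590.59589368  72.62185444  78.00532114] [-2.25504931 -5.39886824  7.04425326]
```

View pics/w4.png

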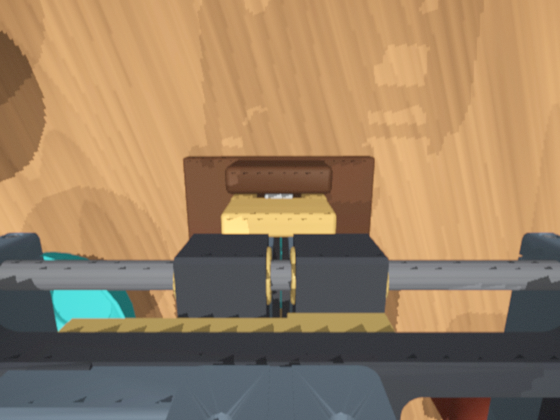

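Emit:
{"api": "servo_tool", "payload": {
  "steps": [
    [255,[1,0,0],[0,0,0]],
    [255,[1,0,0],[0,0,0]],
    [255,[1,0,0],[0,0,0]],
    [255,[1,0,0],[0,0,0]],
    [255,[1,0,0],[0,0,0]],
    [255,[0,0,0],[0,0,0]],
    [255,[0,0,0],[0,0,0]],
    [255,[0,0,0],[0,0,0]],
    [255,[0,0,0],[0,0,0]],
    [255,[0,0,0],[0,0,0]]
  ]
}}

```text
time_s: 10.15
ee_pos: [591.0, 73.9, 78.1]
ee_rot: [179.9, 0.5, 71.8]
force: [-4.8, -16.8, 11.1]
gripper_width: 0.6
gripper_force: 11.1
```

Emit:
{"api": "servo_tool", "payload": {
  "steps": [
    [255,[-1.3,0,0],[0,0,0]],
    [255,[-1.2,0,0],[0,0,0]],
    [255,[0,0,0],[0,0,0]],
    [255,[0,0,-2],[0,0,0]],
    [255,[0,0,-3],[0,0,0]],
    [255,[0,0,-3],[0,0,0]],
    [255,[0,0,-4],[0,0,0]],
    [255,[0,0,-6],[0,0,0]],
    [255,[0,0,-10],[0,0,0]],
    [255,[0,0,-15],[0,0,0]]
  ]
}}

```text
time_s: 11.15
ee_pos: [589.9, 75.8, 118.6]
ee_rot: [-179.9, 0.1, 71.6]
force: [0.2, -0.4, 1.2]
gripper_width: 0.5
gripper_force: 0.0
```

Emit:
{"api": "servo_tool", "payload": {
  "steps": [
    [255,[0,0,-20],[0,0,0]],
    [255,[0,0,-20],[0,0,0]],
    [255,[0,0,-20],[0,0,0]],
    [255,[-20,0,-20],[0,0,0]],
    [255,[-40,0,0],[0,0,0]],
    [255,[-40,0,0],[0,0,0]],
    [255,[-40,0,0],[0,0,0]],
    [255,[-40,0,0],[0,0,0]],
    [255,[-40,0,0],[0,0,0]],
    [255,[-40,0,0],[0,0,0]]
  ]
}}

```text
time_s: 12.15
ee_pos: [508.6, -171.9, 199.9]
ee_rot: [179.9, 0.0, 71.7]
force: [0.1, -0.8, 0.1]
gripper_width: 0.3
gripper_force: 0.0
```

```bash
python3 - <<'E'
from h import *
s=state(); print(s["time_s"],s["ee_pos"],s["force"])
p=cams.grab_frame("top"); W=world(p)
for t in("jaw","pad_top","bowl","elephant","book_a"):
    for o in outline_of(p,t)[:2]:
        m=o["pixels"]&(p["z_map"]>0)
        if m.sum(): print(t,round(o["confidence"],2),np.round(o["at"]),m.sum(),np.round(np.median(W[m],0)), np.round(np.percentile(W[m],[2,98],axis=0)).tolist())
cv2.imwrite("pics/t2.png",cv2.resize(p["color"][120:320,180:460,::-1],None,fx=2.5,fy=2.5))
E
```

```text
12.15 [ 508.64164899 -171.86848763  199.9057604 ] [ 0.12977343 -0.8160253   0.09416307]
jaw 0.96 [257. 208.] 1586 [585.  56.  65.] [[534.0, 13.0, 13.0], [620.0, 102.0, 106.0]]
pad_top 0.81 [250. 206.] 603 [587.  63.  64.] [[562.0, 39.0, 62.0], [612.0, 88.0, 67.0]]
bowl 0.9 [255. 295.] 2882 [422.  63.  22.] [[375.0, 9.0, 4.0], [478.0, 110.0, 51.0]]
bowl 0.75 [156. 301.] 2830 [414. 255.  23.] [[367.0, 194.0, 4.0], [468.0, 296.0, 51.0]]
elephant 0.63 [342. 142.] 1151 [ 703. -107.   64.] [[664.0, -135.0, 4.0], [749.0, -80.0, 75.0]]
book_a 0.91 [350. 236.] 1180 [ 530. -111.  103.] [[480.0, -137.0, 100.0], [580.0, -86.0, 106.0]]
book_a 0.85 [325. 229.] 1203 [541. -77. 103.] [[492.0, -104.0, 78.0], [591.0, -51.0, 106.0]]
```

View pics/t2.png

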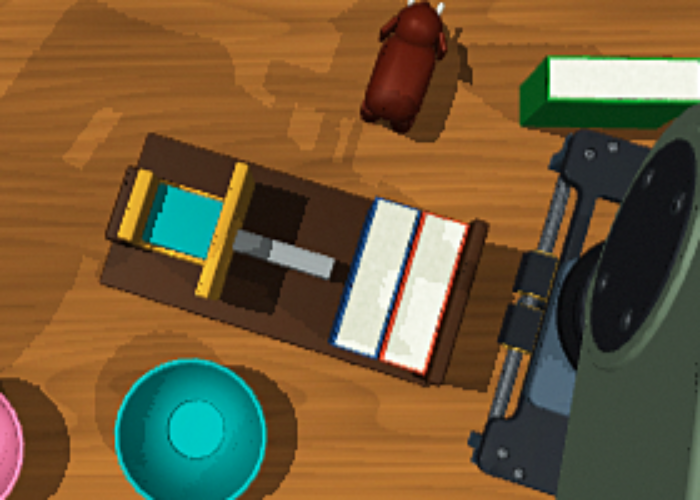

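The jaw (crop pixels 125–245, 165–300) is against the stop block. The pad is back up at 64 mm, and the books, bowl and elephant have not moved.

```bash
python3 -c "
from h import *
print(ticket.job_done())"
```

```text
the job is handed in; nothing more can be done
None
```

The job is handed in: the jaw sits against the end stop, the pad has sprung back up, and the books, bowl and elephant were not moved (about 12 s of the 38 s used).

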